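Seat the slicing disc on the food processor's keyed spindle

TASK

Fit the slicing disc on the food processor: set its hub over the drive spindle, turn it gently until the slot in the hub drops over the spindle's key, then press it fully home, level, and let go. Do not force it: nothing here needs more than a light push. Leave the salt shaker, the honey jar and the dark mug where they stand.

Things in the scene. Friction and masses are not known exactly. Their poses are not given: they have to be found in the camera images.
- disc: Slicing disc, loose, about 0.3 kg, standing on its hub: a steel plate 130 mm across and 4 mm thick, its top 52 mm above the hub's underside; below it a black hub 44 mm across, 48 mm high, with a round bore 22 mm wide open below and 48 mm deep. Origin: on the hub's axis at its underside; z up, x along the grip bar, -x towards the slot.
- grip_bar (a point): Centre of the black grip bar on top of the disc, 68 mm above the hub's underside. The bar is 52 mm long (disc x), 14 mm thick (disc y) and reaches from 52 to 85 mm above the underside. A low black rib on the plate runs out from the bar's -x end, right over the slot.
- hub_slot (a point): Outer mouth of the slot (keyway) at the hub's underside, 22 mm from the axis along the disc's -x. The slot is 10 mm wide, cut through the hub's wall, from the underside up 24 mm.
- processor: Food processor's motor base, fixed: white housing 170 x 170 mm, flat top 60 mm above the worktop, a round grey control on its front (its -x side). A steel spindle stands in the middle; its gear holds it, it does not turn. Origin: centre of the underside, below the spindle; z up.
- spindle_foot (a point): On the spindle's axis at the flat top: the disc's origin lies here when fully home. A rubber ring round the spindle's foot grips the bore over the last 12 mm, so the hub does not fall home by its weight: it takes a push of about 5 to 15 N.
- spindle_top (a point): Tip of the spindle, 44 mm above the flat top. The spindle is 20 mm in diameter, its last 5 mm tapered to 13 mm.
- key_top (a point): On the spindle's axis at the level of the key's top, 20 mm above the flat top. The one key runs from here down to the flat top, 5 mm wide, 6 mm proud of the spindle. It points to the base's front (-x) within 0.6 rad to either side; its angle is not reported. The hub rests on it until the slot is within about 0.15 rad of it.
- salt: Salt shaker, loose, 44 mm across, 90 mm high, between the work places. Origin: centre of its underside.
- honey: Honey jar with a lid, loose, 65 mm across, 100 mm high, at the back. Origin: centre of its underside.
- mug: Dark mug, loose, 88 x 126 mm with its handle, 106 mm high, at the back. Origin: centre of its underside.
Things that resemble listed ones, but are neither listed nor needed, are in the scene too. Leave any red look-alike of the disc alone.

How it is judged:
By the outcome, as a careful person would: the job done as asked, in the order asked, and still so for the second after the job is handed in, with the robot touching nothing.
It also fails if it takes over 67 s, if anything falls off the work surface, if the arm or the gripper's body presses on something with over 40 N, if the wrist force passes 120 N, or if a joint passes its speed limit or range.

ROBOT

A 6-joint arm with a two-finger parallel gripper is mounted at the origin on a cart in front of the work surface, level with it; the furniture and walls round the work are solid. World frame = base frame: x ahead of the robot, y to its left, z up, the work surface at z = 0. Lengths are in m, angles in rad, forces in N, time in s.
With the tool pointing down it reaches from about 0.325 to 1 m from the base axis. Payload 5.1 kg.
Tool frame: the origin (TCP) lies at the very end of the fingers, on their centre line; the grasp point (between the pads) lies 19 mm behind it; z points along the fingers, y is the line along which they close (so a half turn about z gives the same grasp; the last joint's range is limited). The gripper opens to 85 mm and grips with 20 to 120 N. Pads are 22 mm wide; open, the fingers measure 114 mm over their backs; the gripper's body (76 mm by 85 mm) begins 54 mm behind the grasp point. The pads swing forward as they close: fully open they stand 13 mm farther back than shut.
Start: joints at [-1.209, 0.124, 1.65, -0, 1.367, -0.083], TCP at [0.28, -0.587, 0.231] pointing down, gripper open.
Joint ranges: [-2.61, 2.61], [-1.02, 2.33], [0.03, 2.71], [-1.35, 4.49], [0.32, 2.68], [-2.91, 2.91]. Speed limits (rad/s): [2.57, 2.57, 3.14, 3.14, 3.14, 3.14].

INTERFACE

Orientations are given as a 3x3 rotation matrix whose columns are the frame's x, y, z axes.
In Python, from workcell import ctrl gives the robot as it stands.
- The arm moves only by the shell command python3 -m creep 'ROWS'. ROWS is JSON, a list of rows, each an object of numbers: "dx", "dy", "dz": the shift along the tool's x, y, z each as a share of 40 mm, from -1 to 1; "ax", "ay", "az": the turn, a rotation vector about the tool's x, y, z each as a share of 90 degrees, from -1 to 1; "gripper": the opening, from 0 (shut) to 1 (fully open). A call has 1 to 12 rows; each row shifts and turns the commanded pose from where the row before left it, along the tool's axes as they then stand; what a row does not reach is not made up. A row lasts 1/12 s, in which the tool goes at most 41.7 mm and 7.16 degrees, less where a joint would pass 70% of its speed; a pose out of reach is approached as far as the arm can. A call with a number of a shift or a turn outside -1 to 1 is refused whole. A call with a gripper value outside its range is refused whole. The fingers move at their own pace and stop on an object; the grip force is fixed at half the most. Time passes only in rows, so rows that do not move let the fingers close. It gives the time, the measured TCP pose, the force, the opening and the grip force at its end, in the units of the state.
- ctrl.state(): the state, without advancing time (a new reading comes with each control period).
- ctrl.get_image(name): name is "scene" or "side" or "wrist"; returns the picture (384x512x3 uint8, red, green, blue); there is no depth.
- ctrl.camera_params(name): a dict with "camera_matrix" (3x3 intrinsics, pixels), "dist" ([k1, k2, p1, p2, k3] as OpenCV has them; the pictures are not rectified), "extrinsics" (4x4, takes a point from camera to world coordinates); the wrist camera has in their place "tool_from_camera" (4x4, takes a point from camera to tool coordinates, whose origin is the TCP and whose axes are the flange's). Camera axes: x right, y up, looking along -z (the intrinsics and any distortion apply to the point x, -y, -z); pixel columns grow to the right and rows downward; lengths in m; the calibration is good to about 2 mm. A picture is of the moment at which its call begins: read the wrist's pose just before it. camera_params takes no time and is no camera call.
- ctrl.sign_off(): hands the job in; it is judged then, once.
The state is a dict: "clock": time; "qpos": joint angles; "qvel": joint speeds; "joint_efforts": joint torques, N m; "eef_pos": TCP position; "tcp_rot": TCP orientation; "wrist_force": force on the tool from outside, world axes, zero at the start; "moment": the same for the moment, N m; "grip_width": finger opening in m; "gripper_force": force on a finger pad.
Only numpy, scipy, OpenCV 4.12 (cv2) and the standard library are available. Lean on these libraries where they do the work, as an engineer would, in place of code of your own. Each camera call takes 0.05 s, during which the arm holds its last target. There are 200 camera calls.

## Working session

There is one attempt and no reset: what is moved stays moved. The work goes in short steps, Python scripts to look and compute and a shell command to move; the robot and the scene stay as the last step left them, time stands still between calls to the robot, and variables do not carry over. Pictures are saved under pics/ and viewed, at most 10 in all, crops included, and the job is handed in when it is done.

```bash
ls; mkdir -p pics
cat > h.py <<'E'
import numpy as np, cv2
from workcell import ctrl
def snap(n,f):
    s=ctrl.state(); im=ctrl.get_image(n); cv2.imwrite('pics/'+f,im[:,:,::-1]); return s,im
def cam(n,s=None):
    p=ctrl.camera_params(n); K=np.array(p['camera_matrix']); d=np.array(p['dist'],float)
    if n=='wrist':
        T=np.eye(4);T[:3,:3]=s['tcp_rot'];T[:3,3]=s['eef_pos'];E=T@np.array(p['tool_from_camera'])
    else: E=np.array(p['extrinsics'])
    return K,d,E
def ray(c,px):
    K,d,E=c; u=cv2.undistortPoints(np.array([[px]],float),K,d)[0,0]
    return E[:3,3],E[:3,:3]@np.array([u[0],-u[1],-1])
def onz(c,px,z):
    o,v=ray(c,px); return o+v*(z-o[2])/v[2]
def proj(c,P):
    K,d,E=c; q=np.linalg.inv(E)@np.r_[P,1]; q=q[:3]*[1,-1,-1]
    return cv2.projectPoints(q[None],np.zeros(3),np.zeros(3),K,d)[0][0,0]
E
python3 - <<'E'
from h import *
ims=[snap(n,n+'0.png')[1] for n in ('scene','side','wrist')]
print({k:np.round(v,3) for k,v in ctrl.state().items()})
for n in('scene','side'):print(cam(n)[2].round(2))
E
```

```text
pics
{'clock': np.float64(0.15), 'qpos': array([-1.209,  0.124,  1.651, -0.   ,  1.367, -0.083]), 'qvel': array([-0.001, -0.001, -0.004, -0.001, -0.001, -0.   ]), 'joint_efforts': array([ 0.0000e+00, -4.2423e+01, -3.6602e+01, -0.0000e+00,  5.0000e-03,
       -0.0000e+00]), 'eef_pos': array([ 0.279, -0.586,  0.23 ]), 'tcp_rot': array([[ 0.903,  0.43 , -0.001],
       [ 0.43 , -0.903,  0.002],
       [ 0.   , -0.002, -1.   ]]), 'wrist_force': array([ 0.193,  0.44 , -0.449]), 'moment': array([ 0.015, -0.021,  0.041]), 'gripper_force': np.float64(0.0), 'grip_width': np.float64(0.085)}
[[-0.52  0.56 -0.65 -0.46]
 [-0.86 -0.35  0.38  0.63]
 [-0.01  0.76  0.65  1.12]
 [ 0.    0.    0.    1.  ]]
[[ 0.34  0.44 -0.83 -0.85]
 [-0.94  0.15 -0.3  -0.5 ]
 [-0.01  0.89  0.46  0.88]
 [ 0.    0.    0.    1.  ]]
```

View pics/scene0.png

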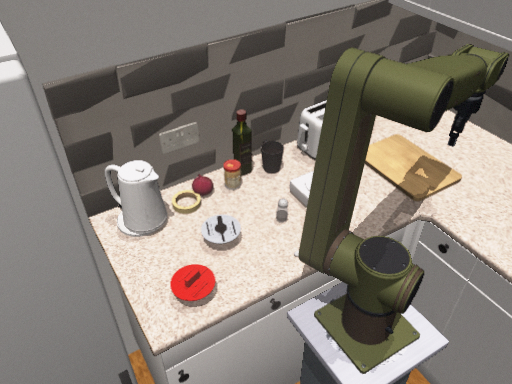

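View pics/side0.png

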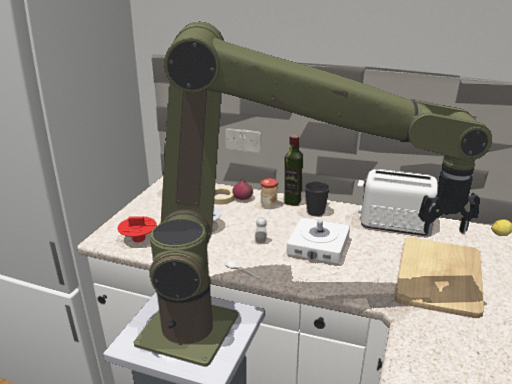

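The scene view shows the steel disc at about (221,232), with the red decoy at (193,283). The side view shows the processor's spindle tip at about (320,222), with the salt at (261,230).

Run:
```python
from h import *
c=cam('scene'); s=cam('side')
print('disc',onz(c,(221,231),.052),'red',onz(c,(193,283),.052))
print('bar tips',onz(c,(219,221),.085),onz(c,(221,233),.085))
print('spindle',onz(s,(320,221),.104),'salt',onz(c,(282,217),.0),onz(s,(261,241),0))
print('honey',onz(c,(232,186),0),'mug',onz(c,(272,168),0), onz(s,(317,212),0))
im=cv2.imread('pics/scene0.png');a=cv2.resize(im[200:260,180:260],None,fx=6,fy=6,interpolation=2)
im=cv2.imread('pics/side0.png');b=cv2.resize(im[205:275,275:361],(442,360),interpolation=2)[:,:300]
cv2.imwrite('pics/crop.png',np.hstack([a,b]))
p=ctrl.camera_params('wrist');print(np.round(p['tool_from_camera'],3),p['camera_matrix'])
```

```text
disc [0.48238116 0.18897178 0.052     ] red [0.34241261 0.35645708 0.052     ]
bar tips [0.49597152 0.18692868 0.085     ] [0.44591155 0.20668505 0.085     ]
spindle [ 0.48319421 -0.22836657  0.104     ] salt [ 0.47481994 -0.04629925  0.        ] [ 0.46938768 -0.03782059  0.        ]
honey [0.71303811 0.0201358  0.        ] mug [ 0.72468556 -0.1682456   0.        ] [ 0.72474105 -0.16644463  0.        ]
[[-0.001  0.956  0.293  0.075]
 [ 1.     0.001 -0.    -0.   ]
 [-0.001  0.293 -0.956 -0.143]
 [ 0.     0.     0.     1.   ]] [[284.34794695   0.         247.71851088]
 [  0.         284.34794695 187.69338191]
 [  0.           0.           1.        ]]
```

View pics/crop.png

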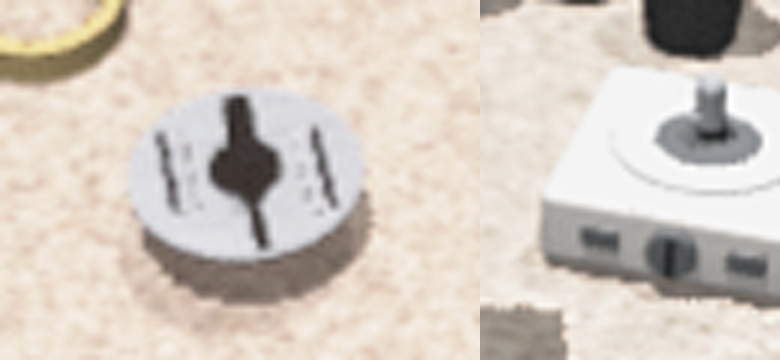

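The crop shows the thin rib running from the bar towards the lower right, at about (224,241). That means disc -x points roughly to world -x. Next I move the wrist camera over the processor.

```bash
python3 -m creep '[{"dx":0.565,"dy":-0.72,"dz":-0.1},{"dx":0.565,"dy":-0.72,"dz":-0.1},{"dx":0.565,"dy":-0.72,"dz":-0.1},{"dx":0.565,"dy":-0.72,"dz":-0.1},{"dx":0.565,"dy":-0.72,"dz":-0.1},{"dx":0.565,"dy":-0.72,"dz":-0.1},{"dx":0.565,"dy":-0.72,"dz":-0.1},{"dx":0.565,"dy":-0.72},{"dx":0.565,"dy":-0.72},{"dx":0.565,"dy":-0.72}]'
python3 -m creep '[{"az":0.07},{"az":0.07},{"az":0.07},{"az":0.07},{},{},{}]'
python3 - <<'E'
from h import *
snap('wrist','w1.png')
E
```

```text
$[0]: bad value
$[0]: bad value
```

View pics/w1.png

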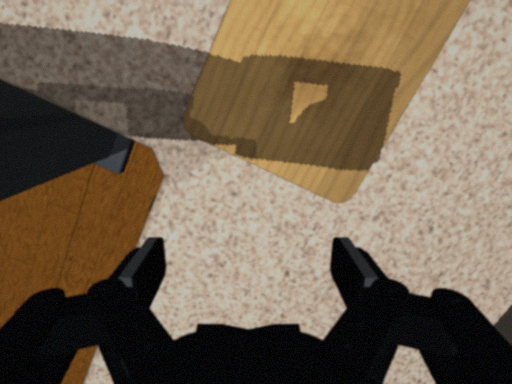

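The arm has not moved; the view still shows the chopping board. The rows were refused, probably because every key is needed, so I retry with all of them.

```bash
python3 -m creep '[{"dx":0.565,"dy":-0.72,"dz":-0.1,"ax":0,"ay":0,"az":0,"gripper":1}]'; python3 -c "
from workcell import ctrl
print(ctrl.state()['clock'])"; python3 -m creep --help | head -20
```

```text
clock: 0.28
eef_pos: [0.2861, -0.5536, 0.2329]
tcp_rot: [[0.904, 0.427, -0.002], [0.427, -0.904, 0.001], [-0.001, -0.002, -1.0]]
wrist_force: [0.3, 2.1, 0.6]
grip_width: 0.0855
gripper_force: 0.0
0.2833invalid input: not JSON, or not a number
```

```bash
python3 -m creep '[{"dx":0.565,"dy":-0.72,"dz":-0.1,"ax":0,"ay":0,"az":0.07,"gripper":1},{"dx":0.6,"dy":-0.68,"dz":-0.1,"ax":0,"ay":0,"az":0.07,"gripper":1},{"dx":0.5,"dy":-0.74,"dz":-0.1,"ax":0,"ay":0,"az":0.07,"gripper":1},{"dx":0.35,"dy":-0.83,"dz":-0.1,"ax":0,"ay":0,"az":0.07,"gripper":1},{"dx":0.2,"dy":-0.9,"dz":-0.1,"ax":0,"ay":0,"az":0,"gripper":1},{"dx":0.2,"dy":-0.9,"dz":-0.1,"ax":0,"ay":0,"az":0,"gripper":1},{"dx":0.2,"dy":-0.9,"dz":0,"ax":0,"ay":0,"az":0,"gripper":1},{"dx":0.2,"dy":-0.9,"dz":0,"ax":0,"ay":0,"az":0,"gripper":1},{"dx":0.2,"dy":-0.9,"dz":0,"ax":0,"ay":0,"az":0,"gripper":1},{"dx":0,"dy":0,"dz":0,"ax":0,"ay":0,"az":0,"gripper":1},{"dx":0,"dy":0,"dz":0,"ax":0,"ay":0,"az":0,"gripper":1}]'
python3 - <<'E'
from h import *
s,im=snap('wrist','w2.png'); np.save('w2.npy',s,allow_pickle=True)
E
```

```text
clock: 1.2
eef_pos: [0.3718, -0.2322, 0.2594]
tcp_rot: [[1.0, 0.009, 0.001], [0.009, -1.0, -0.001], [0.001, 0.001, -1.0]]
wrist_force: [0.1, -0.5, 0.8]
grip_width: 0.0853
gripper_force: 0.0
```

View pics/w2.png

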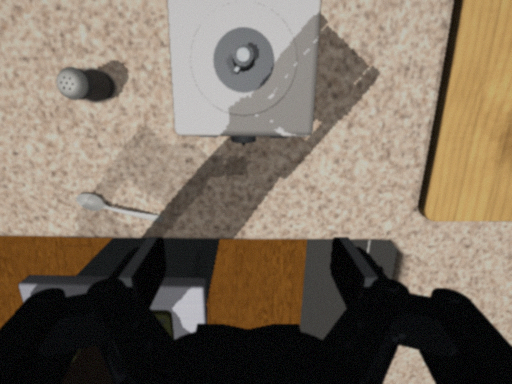

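The wrist view shows the spindle tip at about (244,55) and a key at about (236,69), with the control at (243,139). I zoom in on it.

Run:
```python
from h import *
s=np.load('w2.npy',allow_pickle=True).item(); c=cam('wrist',s)
im=cv2.imread('pics/w2.png')
cv2.imwrite('pics/w2c.png',cv2.resize(im[30:95,205:285],None,fx=9,fy=9,interpolation=2))
hsv=cv2.cvtColor(im,cv2.COLOR_BGR2HSV); print(im[55,210:285:4].tolist())
g=cv2.cvtColor(im,cv2.COLOR_BGR2GRAY)
m=cv2.inRange(g,70,125); n,l,st,ce=cv2.connectedComponentsWithStats(m[20:100,200:290].copy())
i=1+st[1:,4].argmax(); ys,xs=np.where(l==i); e=cv2.fitEllipse(cv2.convexHull(np.c_[xs+200,ys+20].astype(np.int32)))
print(e, onz(c,e[0],.06), onz(c,(244,54),.104))
```

```text
[[194, 194, 195], [135, 134, 133], [126, 124, 120], [122, 122, 119], [124, 120, 119], [112, 111, 107], [121, 116, 115], [192, 187, 186], [191, 191, 189], [195, 196, 190], [115, 110, 113], [76, 74, 71], [84, 82, 80], [120, 118, 114], [122, 119, 116], [121, 118, 114], [184, 184, 183], [192, 191, 192], [136, 144, 145]]
((244.03451538085938, 59.68608856201172), (58.23426818847656, 63.3715705871582), 164.55360412597656) [ 0.49100297 -0.22710297  0.06      ] [ 0.49040366 -0.22756062  0.104     ]
```

View pics/w2c.png

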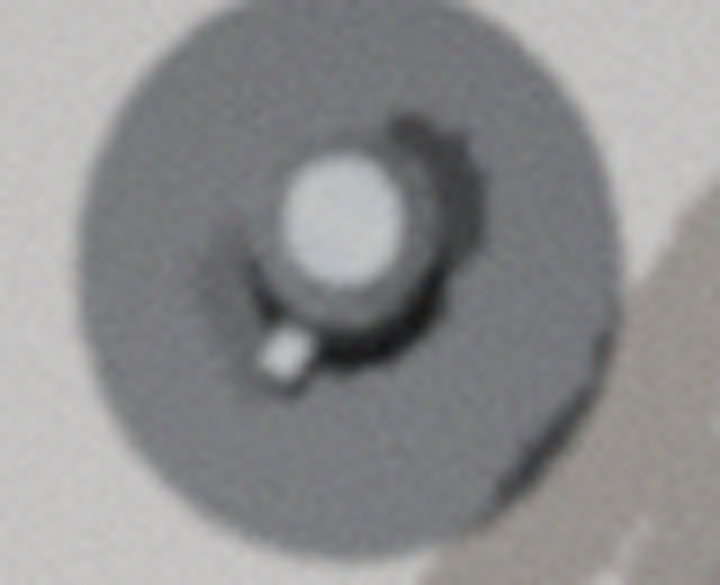

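```bash
python3 - <<'E'
from h import *
s=np.load('w2.npy',allow_pickle=True).item(); c=cam('wrist',s)
t=onz(c,(242.7,53.9),.104);k=onz(c,(236.5,69.3),.08);a=onz(c,(244.03,59.7),.06)
print(t,k,a)
for p in(t,a,(t+a)/2):
  d=(k-p)[:2];print(np.hypot(*d),np.arctan2(d[1],-d[0]),'rad from -x toward +y')
for q in((176,135),(311,135)):print(onz(c,q,.06))
E
python3 -m creep '[{"dx":0.06,"dy":-0.88,"dz":0,"ax":0,"ay":0,"az":0,"gripper":1},{"dx":0.06,"dy":-0.88,"dz":0,"ax":0,"ay":0,"az":0,"gripper":1},{"dx":0.06,"dy":-0.88,"dz":0,"ax":0,"ay":0,"az":0,"gripper":1},{"dx":0.06,"dy":-0.88,"dz":0,"ax":0,"ay":0,"az":0,"gripper":1},{"dx":0.06,"dy":-0.88,"dz":0,"ax":0,"ay":0,"az":0,"gripper":1},{"dx":0.06,"dy":-0.88,"dz":0,"ax":0,"ay":0,"az":0,"gripper":1},{"dx":0.06,"dy":-0.88,"dz":0,"ax":0,"ay":0,"az":0,"gripper":1},{"dx":0.06,"dy":-0.88,"dz":0,"ax":0,"ay":0,"az":0,"gripper":1},{"dx":0.06,"dy":-0.88,"dz":0,"ax":0,"ay":0,"az":0,"gripper":1},{"dx":0.06,"dy":-0.88,"dz":0,"ax":0,"ay":0,"az":0,"gripper":1},{"dx":0.06,"dy":-0.88,"dz":0,"ax":0,"ay":0,"az":0,"gripper":1},{"dx":0.06,"dy":-0.88,"dz":0,"ax":0,"ay":0,"az":0,"gripper":1}]'
python3 -m creep '[{"dx":0,"dy":0,"dz":0,"ax":0,"ay":0,"az":0,"gripper":1},{"dx":0,"dy":0,"dz":0,"ax":0,"ay":0,"az":0,"gripper":1},{"dx":0,"dy":0,"dz":0,"ax":0,"ay":0,"az":0,"gripper":1}]'
python3 - <<'E'
from h import *
s,im=snap('wrist','w3.png'); np.save('w3.npy',s,allow_pickle=True)
c=cam('wrist',s); u,v=proj(c,(.482,.189,.052)).astype(int);print(u,v)
v0=max(0,v-60);u0=u-75; print('origin',u0,v0)
cv2.imwrite('pics/w3c.png',cv2.resize(im[v0:v0+115,u0:u0+150,::-1],None,fx=5,fy=5,interpolation=2))
E
```

```text
[ 0.490484   -0.22630256  0.104     ] [ 0.47885446 -0.21940083  0.08      ] [ 0.49098847 -0.22709799  0.06      ]
0.01352331299519068 0.5356007004516709 rad from -x toward +y
0.014369427670745196 0.5652921923362625 rad from -x toward +y
0.013944834912126353 0.5508968189732544 rad from -x toward +y
[ 0.4070407  -0.14605702  0.06      ]
[ 0.40825239 -0.30759077  0.06      ]
clock: 2.25
eef_pos: [0.399, 0.1897, 0.2593]
tcp_rot: [[1.0, 0.003, 0.0], [0.003, -1.0, -0.0], [0.0, 0.0, -1.0]]
wrist_force: [0.7, -0.8, 0.7]
grip_width: 0.0856
gripper_force: 0.0
clock: 2.5
eef_pos: [0.3987, 0.188, 0.259]
tcp_rot: [[1.0, 0.004, -0.001], [0.004, -1.0, -0.001], [-0.001, 0.001, -1.0]]
wrist_force: [0.4, -0.5, -0.3]
grip_width: 0.0857
gripper_force: 0.0
247 93
origin 172 33
```

View pics/w3c.png

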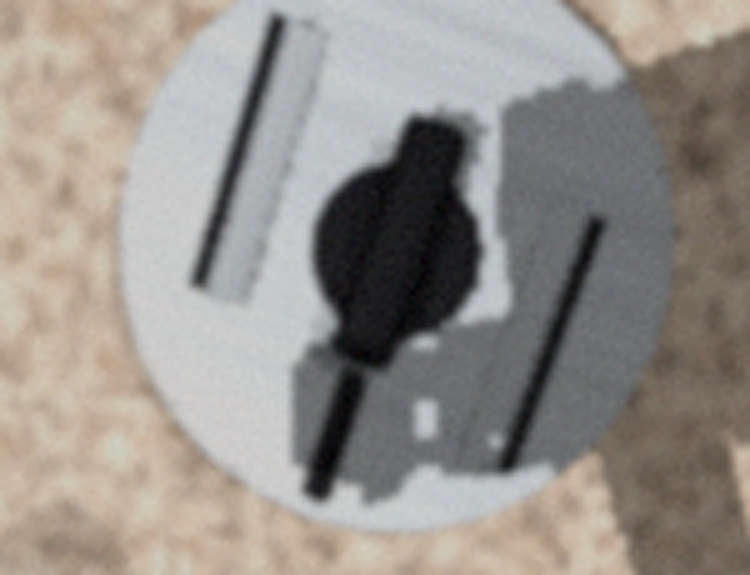

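The crop shows the disc: boss centre at (397,252) crop pixels, bar running from (438,125) to (362,360), and rib end at (318,492). The bar is tilted about 18° from vertical in the image.

Run:
```python
from h import *
s=np.load('w3.npy',allow_pickle=True).item(); c=cam('wrist',s)
f=lambda x,y,z:onz(c,(172+x/5-.4,33+y/5-.4),z)
C=f(397,252,.054);L=f(120,235,.052);R=f(673,240,.052);print('boss',C,'plate LR mid',(L+R)/2,np.linalg.norm(L-R), 'bottom',f(388,531,.052))
def ang(p,q): d=(q-p)[:2];return np.arctan2(d[1],-d[0])
print('boss->rib',ang(C,f(318,492,.055)),'rib',ang(f(352,380,.055),f(318,492,.055)))
print('blades',ang(f(278,15,.053),f(200,285,.053)),ang(f(597,218,.053),f(507,467,.053)))
a,b=f(438,125,.085),f(362,360,.085);print('bar',a,b,(a+b)/2,np.linalg.norm(a-b),ang(a,b))
```

```text
boss [0.49332933 0.18454393 0.054     ] plate LR mid [0.4967987  0.18459691 0.052     ] 0.12844537112594134 bottom [0.42875645 0.18631595 0.052     ]
boss->rib 0.32860728048078547 rib 0.3057787487686682
blades 0.32063846128466517 0.3270966838184921
bar [0.51645886 0.17662481 0.085     ] [0.46955273 0.19230034 0.085     ] [0.49300579 0.18446258 0.085     ] 0.049456111924853385 0.3225207282063409
```

```bash
python3 -m creep '[{"dx":0.79,"dy":0.03,"dz":0,"ax":0,"ay":0,"az":0,"gripper":1},{"dx":0.79,"dy":0.03,"dz":0,"ax":0,"ay":0,"az":0,"gripper":1},{"dx":0.79,"dy":0.03,"dz":0,"ax":0,"ay":0,"az":0,"gripper":1},{"dx":0,"dy":0,"dz":0.62,"ax":0,"ay":0,"az":0.07,"gripper":1},{"dx":0,"dy":0,"dz":0.62,"ax":0,"ay":0,"az":0.07,"gripper":1},{"dx":0,"dy":0,"dz":0.62,"ax":0,"ay":0,"az":0.069,"gripper":1},{"dx":0,"dy":0,"dz":0.62,"ax":0,"ay":0,"az":0,"gripper":1},{"dx":0,"dy":0,"dz":0.62,"ax":0,"ay":0,"az":0,"gripper":1},{"dx":0,"dy":0,"dz":0.62,"ax":0,"ay":0,"az":0,"gripper":1},{"dx":0,"dy":0,"dz":0,"ax":0,"ay":0,"az":0,"gripper":1},{"dx":0,"dy":0,"dz":0,"ax":0,"ay":0,"az":0,"gripper":1}]'
```

```text
clock: 3.47
eef_pos: [0.4923, 0.1839, 0.1094]
tcp_rot: [[0.947, -0.32, -0.003], [-0.32, -0.947, -0.001], [-0.003, 0.002, -1.0]]
wrist_force: [0.2, 0.2, 0.3]
grip_width: 0.0856
gripper_force: 0.0
```

```bash
python3 -m creep '[{"dx":0.03,"dy":-0.02,"dz":0.42,"ax":0,"ay":0,"az":0,"gripper":1},{"dx":0,"dy":0,"dz":0.42,"ax":0,"ay":0,"az":0,"gripper":1},{"dx":0,"dy":0,"dz":0.42,"ax":0,"ay":0,"az":0,"gripper":1},{"dx":0,"dy":0,"dz":0,"ax":0,"ay":0,"az":0,"gripper":1},{"dx":0,"dy":0,"dz":0,"ax":0,"ay":0,"az":0,"gripper":0.5},{"dx":0,"dy":0,"dz":0,"ax":0,"ay":0,"az":0,"gripper":0.3},{"dx":0,"dy":0,"dz":0,"ax":0,"ay":0,"az":0,"gripper":0},{"dx":0,"dy":0,"dz":0,"ax":0,"ay":0,"az":0,"gripper":0},{"dx":0,"dy":0,"dz":0,"ax":0,"ay":0,"az":0,"gripper":0},{"dx":0,"dy":0,"dz":0,"ax":0,"ay":0,"az":0,"gripper":0},{"dx":0,"dy":0,"dz":0,"ax":0,"ay":0,"az":0,"gripper":0},{"dx":0,"dy":0,"dz":0,"ax":0,"ay":0,"az":0,"gripper":0}]'
```

```text
clock: 4.47
eef_pos: [0.4948, 0.1862, 0.0608]
tcp_rot: [[0.948, -0.318, 0.001], [-0.318, -0.948, 0.0], [0.001, -0.0, -1.0]]
wrist_force: [-0.1, -0.8, 2.9]
grip_width: 0.0126
gripper_force: 61.9
```

```bash
python3 -m creep '[{"dx":0,"dy":0,"dz":-0.3,"ax":0,"ay":0,"az":0,"gripper":0},{"dx":0,"dy":0,"dz":-0.5,"ax":0,"ay":0,"az":0,"gripper":0},{"dx":0,"dy":0,"dz":-0.65,"ax":0,"ay":0,"az":0,"gripper":0},{"dx":0,"dy":0,"dz":-0.65,"ax":0,"ay":0,"az":0,"gripper":0},{"dx":0,"dy":0,"dz":-0.65,"ax":0,"ay":0,"az":0,"gripper":0},{"dx":0,"dy":0,"dz":-0.5,"ax":0,"ay":0,"az":0,"gripper":0},{"dx":0,"dy":0,"dz":-0.2,"ax":0,"ay":0,"az":0,"gripper":0},{"dx":0,"dy":0,"dz":0,"ax":0,"ay":0,"az":0,"gripper":0},{"dx":0,"dy":0,"dz":0,"ax":0,"ay":0,"az":0,"gripper":0},{"dx":0,"dy":0,"dz":0,"ax":0,"ay":0,"az":0,"gripper":0}]'
python3 - <<'E'
from h import *
s,im=snap('side','s1.png');
E
```

```text
clock: 5.3
eef_pos: [0.4931, 0.1858, 0.1958]
tcp_rot: [[0.948, -0.318, -0.004], [-0.318, -0.948, -0.001], [-0.003, 0.002, -1.0]]
wrist_force: [0.4, -0.7, -2.9]
grip_width: 0.0131
gripper_force: 61.2
```

Run:
```python
from h import *
s=ctrl.state(); R=np.array(s['tcp_rot']);p=np.array(s['eef_pos']);print(p,R.round(3).tolist(),s['wrist_force'],s['grip_width'])
# disc centre in tool frame at the grasp (disc axis may sit off the TCP along bar)
g=np.array([.4948,.1862]);Rg=R[:2,:2];print('off',Rg.T@(np.array([.4932,.1845])-g))
t=np.array([.4907,-.2267]);print('tool delta',R[:2,:2].T@(t-p[:2])/.04)
```

```text
[0.49309738 0.18581214 0.19566604] [[0.948, -0.318, -0.004], [-0.318, -0.948, -0.001], [-0.004, 0.002, -1.0]] [-0.30889215  0.00480398 -3.70980582] 0.013052966889256135
off [-0.00097691  0.00212028]
tool delta [3.21996938 9.79740705]
```

```bash
python3 -m creep '[{"dx":0.15,"dy":0.45,"dz":0,"ax":0,"ay":0,"az":0,"gripper":0},{"dx":0.3,"dy":0.9,"dz":0,"ax":0,"ay":0,"az":0,"gripper":0},{"dx":0.3,"dy":0.9,"dz":0,"ax":0,"ay":0,"az":0,"gripper":0},{"dx":0.3,"dy":0.9,"dz":0,"ax":0,"ay":0,"az":0,"gripper":0},{"dx":0.3,"dy":0.9,"dz":0,"ax":0,"ay":0,"az":0,"gripper":0},{"dx":0.3,"dy":0.9,"dz":0,"ax":0,"ay":0,"az":0,"gripper":0},{"dx":0.3,"dy":0.9,"dz":0,"ax":0,"ay":0,"az":0,"gripper":0},{"dx":0.3,"dy":0.9,"dz":0,"ax":0,"ay":0,"az":0,"gripper":0},{"dx":0.3,"dy":0.9,"dz":0,"ax":0,"ay":0,"az":0,"gripper":0},{"dx":0.3,"dy":0.9,"dz":0,"ax":0,"ay":0,"az":0,"gripper":0},{"dx":0.25,"dy":0.75,"dz":0,"ax":0,"ay":0,"az":0,"gripper":0},{"dx":0.14,"dy":0.4,"dz":0,"ax":0,"ay":0,"az":0,"gripper":0}]'
python3 -m creep '[{"dx":0,"dy":0,"dz":0,"ax":0,"ay":0,"az":0,"gripper":0},{"dx":0,"dy":0,"dz":0,"ax":0,"ay":0,"az":0,"gripper":0},{"dx":0,"dy":0,"dz":0,"ax":0,"ay":0,"az":0,"gripper":0},{"dx":0,"dy":0,"dz":0,"ax":0,"ay":0,"az":0,"gripper":0}]'
python3 - <<'E'
from h import *
sc=snap('scene','sc2.png')[1]; sd=snap('side','sd2.png')[1]
c=cam('side');u,v=proj(c,(.4907,-.2267,.104)).astype(int);print(u,v)
a=cv2.resize(sd[v-60:v+50,u-65:u+65],None,fx=5,fy=5,interpolation=2)
cv2.imwrite('pics/sd2c.png',a[:,:,::-1])
s=ctrl.state();p=np.array(s['eef_pos']);R=np.array(s['tcp_rot']);w,_=cv2.Rodrigues(R)
print(p,R.round(4).tolist(),'tool delta',R[:2,:2].T@(np.array([.4907,-.2267])-p[:2]))
E
```

```text
clock: 6.35
eef_pos: [0.4928, -0.2259, 0.1961]
tcp_rot: [[0.947, -0.32, -0.003], [-0.32, -0.947, 0.0], [-0.003, 0.001, -1.0]]
wrist_force: [0.3, -0.3, -3.2]
grip_width: 0.0129
gripper_force: 61.2
clock: 6.68
eef_pos: [0.4937, -0.2217, 0.1972]
tcp_rot: [[0.949, -0.317, -0.001], [-0.317, -0.949, 0.001], [-0.002, -0.001, -1.0]]
wrist_force: [-0.6, -0.3, -3.0]
grip_width: 0.013
gripper_force: 61.1
320 219
[ 0.49400787 -0.22178757  0.19780845] [[0.9487, -0.3162, -0.0004], [-0.3162, -0.9487, 0.0004], [-0.0005, -0.0003, -1.0]] tool delta [-0.00158458  0.00570641]
```

View pics/sd2c.png

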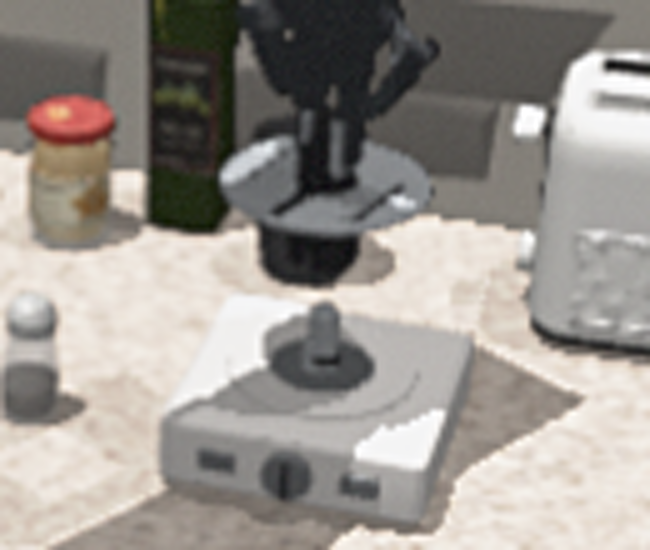

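The side view shows the disc held about level over the base: hub bottom at about (310,262) crop pixels, spindle tip at (323,305). The hub needs shifting by a few mm. I measure the offset in both fixed views.

```bash
python3 - <<'E'
from h import *
s=ctrl.state();p=np.array(s['eef_pos']);print(p)
c=cam('side'); f=lambda x,y,z:onz(c,(255+x/5-.4,159+y/5-.4),z)
zb=p[2]-.0608
L,R=f(221,182,zb+.052),f(433,192,zb+.052)
print('side plate mid',(L+R)/2,np.linalg.norm(L-R),'tip',f(323,305,.104))
o,d=ray(c,(255+310/5-.4,159+262/5-.4));print('hub mid col ray at x=.49:',o+d*(.49-o[0])/d[0])
# scene: bright-steel plate ellipse vs predicted
c2=cam('scene');u,v=proj(c2,(p[0],p[1],zb+.05)).astype(int);print(u,v)
im=cv2.imread('pics/sc2.png');cv2.imwrite('pics/sc2c.png',cv2.resize(im[v-50:v+50,u-60:u+60],None,fx=5,fy=5,interpolation=2))
E
python3 -m creep '[{"dx":0,"dy":0,"dz":0,"ax":0,"ay":0,"az":0,"gripper":0}]'
python3 -m creep '[{"dx":0,"dy":0,"dz":0,"ax":0,"ay":0,"az":0,"gripper":0}]'
```

```text
[ 0.49400787 -0.22178757  0.19780845]
side plate mid [ 0.48662063 -0.22275657  0.18900845] 0.12920381182337543 tip [ 0.49105506 -0.22395602  0.104     ]
hub mid col ray at x=.49: [ 0.49       -0.21429188  0.13359415]
323 155
clock: 6.87
eef_pos: [0.4941, -0.222, 0.1981]
tcp_rot: [[0.949, -0.316, -0.0], [-0.316, -0.949, 0.0], [-0.0, -0.0, -1.0]]
wrist_force: [-0.1, 0.1, -2.4]
grip_width: 0.0126
gripper_force: 61.1
clock: 6.95
eef_pos: [0.4941, -0.2223, 0.1982]
tcp_rot: [[0.949, -0.317, 0.0], [-0.317, -0.949, -0.0], [0.0, -0.0, -1.0]]
wrist_force: [0.1, -1.0, -2.7]
grip_width: 0.0128
gripper_force: 61.1
```

View pics/sc2c.png

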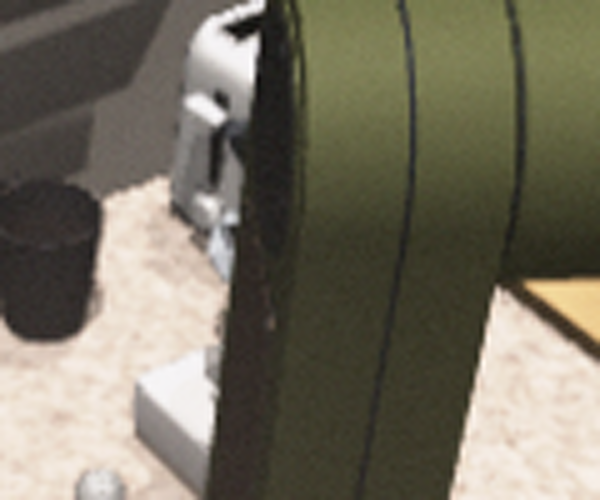

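The scene view is occluded by the arm. I check level and position numerically by projecting the level-disc prediction into the side view.

```bash
cat > pred.py <<'E'
from h import *
def outl(c,C,r):
    t=np.linspace(0,2*np.pi,72);return np.array([proj(c,C+r*np.array([np.cos(a),np.sin(a),0])) for a in t])
def ext(q): return 'L',q[q[:,0].argmin()].round(1),'R',q[q[:,0].argmax()].round(1),'B',q[q[:,1].argmax()].round(1),'T',q[q[:,1].argmin()].round(1)
E
python3 - <<'E'
from pred import *
c=cam('side')
p=np.array([.4941,-.2221,.198]); b=p-[0,0,.0608]
# disc origin is 1 mm towards tool -x
b[:2]-=.001*np.array([.949,-.316])
print('plate',ext(outl(c,b+[0,0,.052],.065)));print('hub bot',ext(outl(c,b,.022)));print('hub top',ext(outl(c,b+[0,0,.048],.022)))
print('tip',proj(c,np.array([.4907,-.2267,.104])),'foot',proj(c,np.array([.4907,-.2267,.06])))
g=cv2.cvtColor(cv2.imread('pics/sd2.png'),cv2.COLOR_BGR2GRAY)
for v in (208,210,212,214):print(v,g[v,300:336].tolist())
for v in (222,225,228):print(v,g[v,308:334].tolist())
print('plate row',[ (v,g[v,294:346].tolist()) for v in (196,198)])
E
```

```text
plate ('L', array([298.9, 194.6]), 'R', array([341.4, 196.7]), 'B', array([321.9, 204.9]), 'T', array([317.6, 185.8]))
hub bot ('L', array([312.2, 209.5]), 'R', array([326.3, 210.2]), 'B', array([319.8, 213.3]), 'T', array([318.4, 206.6]))
hub top ('L', array([312.9, 195.7]), 'R', array([327.2, 196.4]), 'B', array([320.6, 199.4]), 'T', array([319.2, 192.9]))
tip [320.0271697  219.79225969] foot [319.27320428 231.82554905]
208 [215, 209, 209, 213, 217, 219, 152, 59, 40, 44, 46, 46, 37, 24, 19, 25, 23, 20, 17, 21, 23, 27, 22, 21, 21, 18, 57, 134, 144, 143, 150, 187, 196, 225, 229, 229]
210 [217, 212, 207, 210, 215, 221, 175, 91, 39, 41, 45, 45, 34, 28, 18, 26, 35, 28, 22, 25, 26, 24, 22, 27, 19, 31, 96, 141, 140, 134, 133, 138, 137, 146, 219, 226]
212 [205, 208, 210, 213, 217, 215, 194, 124, 49, 32, 40, 44, 47, 45, 39, 45, 42, 28, 21, 25, 27, 21, 22, 26, 63, 117, 148, 151, 147, 146, 148, 144, 133, 139, 214, 227]
214 [204, 204, 206, 210, 215, 217, 216, 205, 162, 99, 63, 42, 40, 35, 37, 37, 39, 33, 36, 41, 39, 36, 72, 125, 150, 155, 155, 154, 143, 132, 138, 146, 196, 219, 225, 230]
222 [
[... 198 characters left out ...]
 101, 100, 136, 158, 179, 185, 188, 185, 183, 188, 182, 181, 181]
228 [143, 133, 116, 94, 78, 73, 69, 83, 104, 104, 101, 105, 108, 103, 82, 73, 76, 91, 101, 136, 178, 187, 185, 185, 184, 183]
plate row [(196, [37, 38, 36, 29, 38, 90, 114, 112, 106, 106, 106, 107, 108, 109, 106, 108, 107, 108, 112, 114, 69, 29, 12, 20, 20, 14, 12, 23, 19, 24, 31, 52, 87, 117, 122, 127, 133, 139, 128, 108, 76, 91, 128, 137, 135, 137, 137, 105, 127, 131, 130, 131]), (198, [36, 41, 37, 34, 27, 39, 85, 109, 114, 112, 112, 111, 110, 110, 109, 110, 107, 111, 96, 64, 33, 40, 78, 83, 107, 103, 93, 94, 96, 94, 106, 109, 108, 105, 112, 110, 97, 71, 104, 175, 197, 204, 155, 143, 136, 138, 133, 111, 127, 130, 129, 130])]
```

The side view agrees with a level disc: the plate extremes match within 0.3 px, and the "hub" was merging with the mug behind it. I correct by 5 mm and lower onto the tip.

```bash
python3 -m creep '[{"dx":-0.02,"dy":0.13,"dz":0,"ax":0,"ay":0,"az":0,"gripper":0},{"dx":0,"dy":0,"dz":0.2,"ax":0,"ay":0,"az":0,"gripper":0},{"dx":0,"dy":0,"dz":0.2,"ax":0,"ay":0,"az":0,"gripper":0},{"dx":0,"dy":0,"dz":0.2,"ax":0,"ay":0,"az":0,"gripper":0},{"dx":0,"dy":0,"dz":0.1,"ax":0,"ay":0,"az":0,"gripper":0},{"dx":0,"dy":0,"dz":0.1,"ax":0,"ay":0,"az":0,"gripper":0},{"dx":0,"dy":0,"dz":0.1,"ax":0,"ay":0,"az":0,"gripper":0},{"dx":0,"dy":0,"dz":0,"ax":0,"ay":0,"az":0,"gripper":0},{"dx":0,"dy":0,"dz":0,"ax":0,"ay":0,"az":0,"gripper":0},{"dx":0,"dy":0,"dz":0,"ax":0,"ay":0,"az":0,"gripper":0},{"dx":0,"dy":0,"dz":0,"ax":0,"ay":0,"az":0,"gripper":0}]'
```

```text
clock: 7.87
eef_pos: [0.4919, -0.2278, 0.1627]
tcp_rot: [[0.948, -0.318, 0.001], [-0.318, -0.948, -0.0], [0.001, 0.0, -1.0]]
wrist_force: [1.2, -0.3, -3.6]
grip_width: 0.0127
gripper_force: 61.1
```

```bash
python3 -m creep '[{"dx":0,"dy":-0.015,"dz":0.07,"ax":0,"ay":0,"az":0,"gripper":0},{"dx":0,"dy":0,"dz":0.07,"ax":0,"ay":0,"az":0,"gripper":0},{"dx":0,"dy":0,"dz":0,"ax":0,"ay":0,"az":0,"gripper":0},{"dx":0,"dy":0,"dz":0,"ax":0,"ay":0,"az":0,"gripper":0},{"dx":0,"dy":0,"dz":0,"ax":0,"ay":0,"az":0,"gripper":0}]'
```

```text
clock: 8.28
eef_pos: [0.4917, -0.227, 0.1564]
tcp_rot: [[0.948, -0.318, -0.0], [-0.318, -0.948, -0.0], [-0.0, 0.0, -1.0]]
wrist_force: [0.4, -0.6, -2.1]
grip_width: 0.0131
gripper_force: 61.1
```

```bash
python3 -m creep '[{"dx":0,"dy":0,"dz":0.05,"ax":0,"ay":0,"az":0,"gripper":0},{"dx":0,"dy":0,"dz":0.05,"ax":0,"ay":0,"az":0,"gripper":0},{"dx":0,"dy":0,"dz":0,"ax":0,"ay":0,"az":0,"gripper":0},{"dx":0,"dy":0,"dz":0,"ax":0,"ay":0,"az":0,"gripper":0}]'
```

```text
clock: 8.62
eef_pos: [0.4917, -0.227, 0.1522]
tcp_rot: [[0.948, -0.318, -0.0], [-0.318, -0.948, -0.0], [-0.0, 0.0, -1.0]]
wrist_force: [-0.7, 0.5, -2.8]
grip_width: 0.0129
gripper_force: 61.1
```

The hub is on the spindle with no side load. I lower it gently to the key top, expected at TCP z ≈ 0.141.

```bash
python3 -m creep '[{"dx":0,"dy":0,"dz":0.07,"ax":0,"ay":0,"az":0,"gripper":0},{"dx":0,"dy":0,"dz":0.07,"ax":0,"ay":0,"az":0,"gripper":0},{"dx":0,"dy":0,"dz":0.07,"ax":0,"ay":0,"az":0,"gripper":0},{"dx":0,"dy":0,"dz":0,"ax":0,"ay":0,"az":0,"gripper":0},{"dx":0,"dy":0,"dz":0,"ax":0,"ay":0,"az":0,"gripper":0}]'
```

```text
clock: 9.03
eef_pos: [0.4917, -0.227, 0.1437]
tcp_rot: [[0.948, -0.318, -0.0], [-0.318, -0.948, 0.0], [-0.0, 0.0, -1.0]]
wrist_force: [-0.0, 0.1, -3.2]
grip_width: 0.0129
gripper_force: 61.1
```

```bash
python3 -m creep '[{"dx":0,"dy":0,"dz":0.04,"ax":0,"ay":0,"az":0,"gripper":0},{"dx":0,"dy":0,"dz":0.04,"ax":0,"ay":0,"az":0,"gripper":0},{"dx":0,"dy":0,"dz":0,"ax":0,"ay":0,"az":0,"gripper":0},{"dx":0,"dy":0,"dz":0,"ax":0,"ay":0,"az":0,"gripper":0},{"dx":0,"dy":0,"dz":0,"ax":0,"ay":0,"az":0,"gripper":0}]'
```

```text
clock: 9.45
eef_pos: [0.4918, -0.227, 0.1409]
tcp_rot: [[0.948, -0.318, 0.0], [-0.318, -0.948, -0.0], [0.0, 0.0, -1.0]]
wrist_force: [-0.5, -0.5, -2.9]
grip_width: 0.0129
gripper_force: 61.0
```

```bash
python3 -m creep '[{"dx":0,"dy":0,"dz":0.03,"ax":0,"ay":0,"az":0,"gripper":0},{"dx":0,"dy":0,"dz":0,"ax":0,"ay":0,"az":0,"gripper":0},{"dx":0,"dy":0,"dz":0,"ax":0,"ay":0,"az":0,"gripper":0},{"dx":0,"dy":0,"dz":0,"ax":0,"ay":0,"az":0,"gripper":0}]'
```

```text
clock: 9.78
eef_pos: [0.492, -0.2271, 0.1403]
tcp_rot: [[0.948, -0.318, 0.001], [-0.318, -0.948, -0.0], [0.001, 0.0, -1.0]]
wrist_force: [-1.0, 0.8, 2.0]
grip_width: 0.0127
gripper_force: 61.7
```

Contact on the key: about 5 N at z = 0.1403, as expected. Now I turn gently towards the key.

```bash
python3 -m creep '[{"dx":0,"dy":0,"dz":0,"ax":0,"ay":0,"az":0.012,"gripper":0},{"dx":0,"dy":0,"dz":0,"ax":0,"ay":0,"az":0.012,"gripper":0},{"dx":0,"dy":0,"dz":0,"ax":0,"ay":0,"az":0.012,"gripper":0},{"dx":0,"dy":0,"dz":0,"ax":0,"ay":0,"az":0.012,"gripper":0},{"dx":0,"dy":0,"dz":0,"ax":0,"ay":0,"az":0.012,"gripper":0},{"dx":0,"dy":0,"dz":0,"ax":0,"ay":0,"az":0.012,"gripper":0},{"dx":0,"dy":0,"dz":0,"ax":0,"ay":0,"az":0,"gripper":0},{"dx":0,"dy":0,"dz":0,"ax":0,"ay":0,"az":0,"gripper":0}]'
```

```text
clock: 10.45
eef_pos: [0.4918, -0.2267, 0.1388]
tcp_rot: [[0.906, -0.423, 0.0], [-0.423, -0.906, 0.001], [-0.0, -0.001, -1.0]]
wrist_force: [0.1, 0.8, -3.3]
grip_width: 0.0121
gripper_force: 61.1
```

```bash
python3 -m creep '[{"dx":0,"dy":0,"dz":0,"ax":0,"ay":0,"az":0.012,"gripper":0},{"dx":0,"dy":0,"dz":0,"ax":0,"ay":0,"az":0.012,"gripper":0},{"dx":0,"dy":0,"dz":0,"ax":0,"ay":0,"az":0.012,"gripper":0},{"dx":0,"dy":0,"dz":0,"ax":0,"ay":0,"az":0.012,"gripper":0},{"dx":0,"dy":0,"dz":0,"ax":0,"ay":0,"az":0.012,"gripper":0},{"dx":0,"dy":0,"dz":0,"ax":0,"ay":0,"az":0.012,"gripper":0},{"dx":0,"dy":0,"dz":0,"ax":0,"ay":0,"az":0,"gripper":0},{"dx":0,"dy":0,"dz":0,"ax":0,"ay":0,"az":0,"gripper":0}]'; python3 -c "
from workcell import ctrl
print(ctrl.state()['moment'])"
```

```text
clock: 11.12
eef_pos: [0.4918, -0.227, 0.1397]
tcp_rot: [[0.853, -0.522, 0.0], [-0.522, -0.853, -0.0], [0.0, -0.0, -1.0]]
wrist_force: [-1.0, 0.6, -2.9]
grip_width: 0.0128
gripper_force: 61.1
[-0.01377731  0.06105486 -0.00254137]
```

The contact has cleared, so the slot is over the key, with yaw 0.549 against the measured 0.55. I lower it on.

```bash
python3 -m creep '[{"dx":0,"dy":0,"dz":0.05,"ax":0,"ay":0,"az":0,"gripper":0},{"dx":0,"dy":0,"dz":0.05,"ax":0,"ay":0,"az":0,"gripper":0},{"dx":0,"dy":0,"dz":0.05,"ax":0,"ay":0,"az":0,"gripper":0},{"dx":0,"dy":0,"dz":0,"ax":0,"ay":0,"az":0,"gripper":0},{"dx":0,"dy":0,"dz":0,"ax":0,"ay":0,"az":0,"gripper":0}]'
```

```text
clock: 11.53
eef_pos: [0.4916, -0.2269, 0.1333]
tcp_rot: [[0.853, -0.522, -0.001], [-0.522, -0.853, 0.001], [-0.001, -0.0, -1.0]]
wrist_force: [-0.2, 0.2, -1.8]
grip_width: 0.013
gripper_force: 61.1
```

```bash
python3 -m creep '[{"dx":0,"dy":0,"dz":0.05,"ax":0,"ay":0,"az":0,"gripper":0},{"dx":0,"dy":0,"dz":0.05,"ax":0,"ay":0,"az":0,"gripper":0},{"dx":0,"dy":0,"dz":0.05,"ax":0,"ay":0,"az":0,"gripper":0},{"dx":0,"dy":0,"dz":0,"ax":0,"ay":0,"az":0,"gripper":0},{"dx":0,"dy":0,"dz":0,"ax":0,"ay":0,"az":0,"gripper":0}]'
```

```text
clock: 11.95
eef_pos: [0.4918, -0.2268, 0.1275]
tcp_rot: [[0.853, -0.522, 0.0], [-0.522, -0.853, 0.0], [-0.0, -0.0, -1.0]]
wrist_force: [0.1, 1.9, -1.0]
grip_width: 0.0132
gripper_force: 61.3
```

```bash
python3 -m creep '[{"dx":0,"dy":0,"dz":0.05,"ax":0,"ay":0,"az":0,"gripper":0},{"dx":0,"dy":0,"dz":0.05,"ax":0,"ay":0,"az":0,"gripper":0},{"dx":0,"dy":0,"dz":0,"ax":0,"ay":0,"az":0,"gripper":0},{"dx":0,"dy":0,"dz":0,"ax":0,"ay":0,"az":0,"gripper":0}]'
```

```text
clock: 12.28
eef_pos: [0.4917, -0.2269, 0.1232]
tcp_rot: [[0.853, -0.522, -0.0], [-0.522, -0.853, 0.0], [-0.0, -0.0, -1.0]]
wrist_force: [0.5, 1.1, -1.4]
grip_width: 0.0128
gripper_force: 61.2
```

```bash
python3 -m creep '[{"dx":0,"dy":0,"dz":0.04,"ax":0,"ay":0,"az":0,"gripper":0},{"dx":0,"dy":0,"dz":0.03,"ax":0,"ay":0,"az":0,"gripper":0},{"dx":0,"dy":0,"dz":0,"ax":0,"ay":0,"az":0,"gripper":0},{"dx":0,"dy":0,"dz":0,"ax":0,"ay":0,"az":0,"gripper":0}]'
```

```text
clock: 12.62
eef_pos: [0.4918, -0.227, 0.1208]
tcp_rot: [[0.853, -0.522, -0.0], [-0.522, -0.853, 0.0], [-0.0, -0.0, -1.0]]
wrist_force: [-0.0, 2.0, 0.7]
grip_width: 0.0132
gripper_force: 61.4
```

```bash
python3 -m creep '[{"dx":0,"dy":0,"dz":0.03,"ax":0,"ay":0,"az":0,"gripper":0},{"dx":0,"dy":0,"dz":0,"ax":0,"ay":0,"az":0,"gripper":0},{"dx":0,"dy":0,"dz":0,"ax":0,"ay":0,"az":0,"gripper":0},{"dx":0,"dy":0,"dz":0,"ax":0,"ay":0,"az":0,"gripper":0}]'
```

```text
clock: 12.95
eef_pos: [0.4919, -0.2271, 0.1208]
tcp_rot: [[0.853, -0.522, -0.0], [-0.522, -0.853, -0.0], [-0.0, 0.0, -1.0]]
wrist_force: [-3.2, 2.3, 5.6]
grip_width: 0.0127
gripper_force: 62.2
```

```bash
python3 -m creep '[{"dx":0,"dy":0,"dz":0.03,"ax":0,"ay":0,"az":0,"gripper":0},{"dx":0,"dy":0,"dz":0,"ax":0,"ay":0,"az":0,"gripper":0},{"dx":0,"dy":0,"dz":0,"ax":0,"ay":0,"az":0,"gripper":0},{"dx":0,"dy":0,"dz":0,"ax":0,"ay":0,"az":0,"gripper":0}]'
```

```text
clock: 13.28
eef_pos: [0.492, -0.2272, 0.1208]
tcp_rot: [[0.853, -0.522, -0.0], [-0.522, -0.853, -0.0], [0.0, 0.0, -1.0]]
wrist_force: [-4.6, 5.0, 10.1]
grip_width: 0.0129
gripper_force: 63.0
```

```bash
python3 -m creep '[{"dx":0,"dy":0,"dz":0.04,"ax":0,"ay":0,"az":0,"gripper":0},{"dx":0,"dy":0,"dz":0,"ax":0,"ay":0,"az":0,"gripper":0},{"dx":0,"dy":0,"dz":0,"ax":0,"ay":0,"az":0,"gripper":0},{"dx":0,"dy":0,"dz":0,"ax":0,"ay":0,"az":0,"gripper":0}]'
```

```text
clock: 13.62
eef_pos: [0.4922, -0.2273, 0.1207]
tcp_rot: [[0.853, -0.522, -0.0], [-0.522, -0.853, -0.0], [0.0, 0.0, -1.0]]
wrist_force: [-8.5, 5.9, 17.3]
grip_width: 0.0132
gripper_force: 64.0
```

It is on the hard stop at the expected home height. I relieve the push, let go and retreat straight up.

```bash
python3 -m creep '[{"dx":0,"dy":0,"dz":-0.05,"ax":0,"ay":0,"az":0,"gripper":0},{"dx":0,"dy":0,"dz":-0.05,"ax":0,"ay":0,"az":0,"gripper":0},{"dx":0,"dy":0,"dz":0,"ax":0,"ay":0,"az":0,"gripper":0},{"dx":0,"dy":0,"dz":0,"ax":0,"ay":0,"az":0,"gripper":0.4},{"dx":0,"dy":0,"dz":0,"ax":0,"ay":0,"az":0,"gripper":0.8},{"dx":0,"dy":0,"dz":0,"ax":0,"ay":0,"az":0,"gripper":1},{"dx":0,"dy":0,"dz":0,"ax":0,"ay":0,"az":0,"gripper":1},{"dx":0,"dy":0,"dz":0,"ax":0,"ay":0,"az":0,"gripper":1},{"dx":0,"dy":0,"dz":0,"ax":0,"ay":0,"az":0,"gripper":1},{"dx":0,"dy":0,"dz":0,"ax":0,"ay":0,"az":0,"gripper":1}]'
```

```text
clock: 14.45
eef_pos: [0.4919, -0.2271, 0.121]
tcp_rot: [[0.853, -0.522, 0.0], [-0.522, -0.853, -0.0], [0.0, 0.0, -1.0]]
wrist_force: [-0.3, -0.4, -1.0]
grip_width: 0.0855
gripper_force: 0.0
```

```bash
python3 -m creep '[{"dx":0,"dy":0,"dz":-0.3,"ax":0,"ay":0,"az":0,"gripper":1},{"dx":0,"dy":0,"dz":-0.5,"ax":0,"ay":0,"az":0,"gripper":1},{"dx":0,"dy":0,"dz":-0.8,"ax":0,"ay":0,"az":0,"gripper":1},{"dx":0,"dy":0,"dz":-0.8,"ax":0,"ay":0,"az":0,"gripper":1},{"dx":0,"dy":0,"dz":-0.8,"ax":0,"ay":0,"az":0,"gripper":1},{"dx":-0.5,"dy":0,"dz":-0.3,"ax":0,"ay":0,"az":0,"gripper":1},{"dx":-0.7,"dy":0,"dz":0,"ax":0,"ay":0,"az":0,"gripper":1},{"dx":0,"dy":0,"dz":0,"ax":0,"ay":0,"az":0,"gripper":1},{"dx":0,"dy":0,"dz":0,"ax":0,"ay":0,"az":0,"gripper":1},{"dx":0,"dy":0,"dz":0,"ax":0,"ay":0,"az":0,"gripper":1}]'
python3 - <<'E'
from pred import *
w=snap('wrist','w4.png')[1]; sd=snap('side','sd4.png')[1]
c=cam('side'); b=np.array([.4907,-.2267,.06])
print('pred home plate',ext(outl(c,b+[0,0,.052],.065)))
a=cv2.resize(sd[180:260,270:366],(480,400),interpolation=2)
cv2.imwrite('pics/fin.png',np.hstack([a,cv2.resize(w,(300,225)).copy() if 0 else cv2.copyMakeBorder(cv2.resize(w,(320,240)),0,160,0,0,0)])[:,:,::-1])
E
```

```text
clock: 15.28
eef_pos: [0.4511, -0.2021, 0.2614]
tcp_rot: [[0.853, -0.522, 0.001], [-0.522, -0.853, -0.001], [0.001, 0.0, -1.0]]
wrist_force: [-0.3, 0.3, -0.1]
grip_width: 0.0853
gripper_force: 0.0
pred home plate ('L', array([299.4, 217.1]), 'R', array([341. , 219.3]), 'B', array([321.9, 228.1]), 'T', array([317.7, 207.8]))
```

View pics/fin.png

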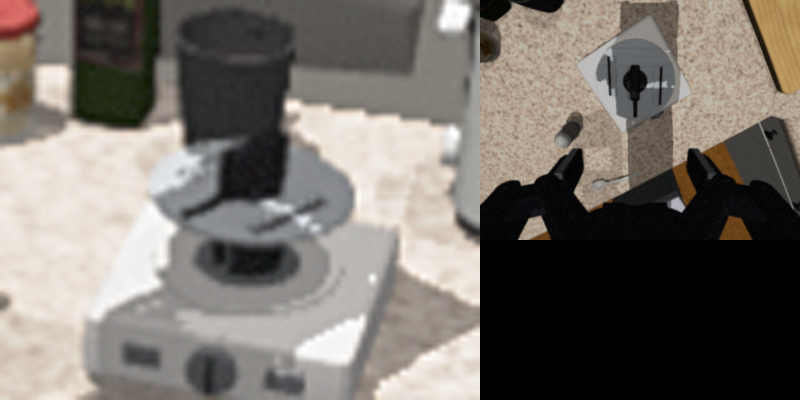

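The picture shows the disc level on the base: plate left edge at (299.7,217.5) and right edge at (340.7,219.3), within half a pixel of the fully-home prediction. The salt, honey and mug are undisturbed.

```bash
python3 -c "
from workcell import ctrl
print(ctrl.sign_off())"
```

```text
the job is handed in; nothing more can be done
None
```

The slicing disc is keyed on the spindle, pressed fully home and level, and released; the job is handed in at about 15 s, with no result reported back.

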